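# Lock the bayonet cap on the filter unit

## Task

Take the steel cap from its parking ring and close the filter unit with it: fit its two lugs through the slots of the collar, push it in against the spring, and twist it clockwise (seen from above) to the stop, so that it stays locked when you let go. Work gently, never forcing the cap against the unit with more than about 45 N, and leave the dish, bottle, carton and beaker where they are.

Things in the scene. Friction and masses are not known exactly. Their poses are not given: they have to be found in the camera images.
- cap: Steel cap, about 0.14 kg, with a black grip bar. Origin: centre of its plug's underside, z up. Plug 32 mm across, 17 mm high, foot chamfered; then a flange 54 mm across, 5 mm thick (17 to 22 mm up); then the bar, 22 to 56 mm up, 50 mm long in x, 12 mm thick in y. Half a turn gives the same cap. Starts upright, its flange resting on the parking ring, origin 3 mm above the bench
- cap_grip (a point): Point to grip: middle of the bar, on the cap's axis, 46 mm above the cap's origin; axes as the cap's
- cap_lug (a point): One of the cap's two equal lugs, on its +x side (the other at -x, so both lie under the bar's ends): middle of its outer face, 21 mm from the cap's axis, 6 mm above its origin. A lug is 8 mm wide (y) and 4 mm high (4 to 8 mm above the origin) and stands 5 mm out of the plug
- stand: Fixed grey parking ring, 62 mm outside, 49 mm inside, 20 mm high. Origin: centre of its underside on the bench
- unit: Fixed white filter unit, base 140 x 120 x 50 mm high (x, y, z), panel at its -x face, short hose stub at +x. Origin: centre of its underside, z up. On top, centred, stands a steel collar, 58 mm outside, rim 82 mm above the origin. Where the cap's origin stands above the unit's origin: 78 mm lugs resting on the ledge, 68 mm locked, 65 mm flange down on the rim
- collar_mouth (a point): Centre of the collar's mouth at rim height. Mouth: 35 mm bore in a ledge ring 6 mm thick, cut by two opposite slots 11 mm wide that reach 23 mm from the axis. The collar is clamped at an unknown turn: the slots' line lies within 0.4 rad either way of the unit's x (this point has the unit's axes). No reading gives it: see the notches from above, or feel where the lugs sink in
- spring_plate (a point): Middle of the sprung plate's top when free, inside the collar, 73 mm above the unit's origin. The plug meets it with 5 mm still to push; it pushes back with 4 N, rising 0.6 N per mm. With the cap's origin below 68 mm (3 mm of play down to the rim) the lugs are under the ledge and the cap turns, only clockwise from above, 0.85 rad from the slots to the stop
- interlock (a joint): Brass interlock ring inside the collar, pushed round by the lugs over the last 0.25 rad of the twist against a very light spring: 0 free, about 0.25 rad with the cap at the stop
- dish: Bystander: closed clear petri dish, 92 mm across, 20 mm high. Origin: centre of its underside
- bottle: Bystander: amber bottle, 60 mm across, 150 mm high. Origin: centre of its underside
- carton: Bystander: carton 70 x 100 x 70 mm. Origin: centre of its underside
- beaker: Bystander: glass beaker, 68 mm across, 90 mm high. Origin: centre of its underside
There are look-alikes about, which are no part of the job. Of the things that look like the cap, the middle-sized one is meant. There is more than one size of the unit; the job needs the larger.

How it is judged:
On the way, in this order (a step that is already met when the one before it is completed fails the run):
1. the cap is lifted clear of its parking ring (height (world z) of cap above 0.04 m), for 0.2 s.
2. the cap is pushed in through the slots, down against the spring (z of cap in the frame of unit below 0.069 m and horizontal distance between cap and unit below 0.004 m and value of joint interlock below 0.15 rad), for 0.05 s.
At the end, for the whole second after the job is handed in: The cap sits locked in the unit's collar: its origin less than 69.5 mm above the unit's origin and within 4 mm of its axis, upright within 0.08 rad, turned so far that the interlock reads more than 0.18 rad, released and at rest (value of joint interlock above 0.18 rad and z of cap in the frame of unit below 0.0695 m and horizontal distance between cap and unit below 0.004 m and angle between cap's own z axis and vertical below 0.08 rad and linear speed of cap below 0.01 m/s and contact force between cap and the fingers below 0.1 N); the robot touches nothing.
It fails at once if the cap is pressed against the unit with more than 45 N (contact force between cap and unit above 45 N).
It fails at once if the dish, bottle, carton or beaker is moved by more than 25 mm (distance of any of dish, bottle, carton, beaker from where it was at the start of the episode above 0.025 m).
It also fails if it takes over 70 s, if anything falls off the work surface, if the arm or the gripper's body presses on something with over 40 N, if the wrist force passes 120 N, or if a joint passes its speed limit or range.

## Robot

A 7-joint arm with a two-finger parallel gripper is mounted at the origin on the work surface. World frame = base frame: x ahead of the robot, y to its left, z up, the work surface at z = 0. Lengths are in m, angles in rad, forces in N, time in s.
With the tool pointing down it reaches from about 0.4 to 0.85 m from the base axis. Payload 4.5 kg.
Tool frame: the origin (TCP) lies between the finger pads; the fingertips stand r.finger_overhang ahead of it and the grasp point (between the pads) lies 8 mm behind it (r.finger_overhang is the distance from the TCP to the fingertips, in m); z points along the fingers, x is the direction in which the jaws open and shut, and the axes are right-handed (so a half turn about z gives the same grasp; the last joint's range is limited). The gripper opens to 88 mm and grips with 3 to 60 N. Pads are 18 mm wide; open, the fingers measure 123 mm over their backs; the gripper's body (75 mm by 187 mm) begins 45 mm behind the grasp point.
Start: joints at [-1.076, 0.689, -0.195, 1.565, 0.157, 0.902, -0.215], TCP at [0.278, 0.56, 0.25] pointing down, gripper open.
Joint ranges: [-3.01, 3.01], [-0.46, 2.08], [-1.47, 1.51], [0.13, 2.56], [-1, 4.14], [0.04, 2.09], [-2.66, 2.66]. Speed limits (rad/s): [2.57, 2.57, 3.14, 3.14, 3.14, 3.14, 3.14].

## Interface

Orientations are given as a unit quaternion [x, y, z, w].
In Python, from plant import r gives the robot as it stands.
- The arm moves only by the tool move_arm, never from a script. Its argument "targets" is a list that holds one entry, the list of rows, each a list of 7 numbers: the turn, a rotation vector about the world's x, y, z in rad, then the shift along the world's x, y, z in m, then the opening, from 0 (shut) to 1 (fully open). A call has 1 to 5 rows; each row shifts and turns the pose as measured when the row begins; what a row does not reach is not made up. A row lasts 1/10 s, in which the tool goes at most 50 mm and 8.59 degrees, less where a joint would pass 70% of its speed; a pose out of reach is approached as far as the arm can. A call with a gripper value outside its range is refused whole. The fingers move at their own pace and stop on an object; "force" is the grip in N (left out, the last holds). Time passes only in rows, so rows that do not move let the fingers close. It gives the time, the measured TCP pose, the force and the opening at its end, in the units of the state.
- r.get_state(): the state, without advancing time (a new reading comes with each control period).
- r.snapshot(name): name is "side" or "top"; returns a dict with "frame" (480x640x3 uint8, red, green, blue), "K" (3x3 intrinsics, pixels), "T" (4x4, takes a point from camera to world coordinates). Camera axes: x right, y up, looking along -z (the intrinsics and any distortion apply to the point x, -y, -z); pixel columns grow to the right and rows downward; lengths in m; the calibration is good to about 2 mm. A picture is of the moment at which its call begins. There is no depth.
- r.finish_job(): hands the job in, once; it reports no verdict.
Trained networks look in a picture, given as the dict that the camera call returned (one of the last four; its "shot" number tells which), for a name from the list of things; names that differ only in an ending like _2 or _b are one class to them, and where a whole thing is asked for, a point or a joint stands for the part that bears it (a point fixed in the world has none). Each returns a list of dicts, best first, with "score" (0 to 1); they miss things now and then, are a little off and sometimes report something else, mostly with a low value. They report only what shows in the picture. A call takes as long as a camera call. They do not tell look-alikes from the thing itself.
- r.find_in(picture, query): "centre" ([row, column] in pixels, amid what is visible of it).
The state is a dict: "clock": time; "q": joint angles; "qd": joint speeds; "joint_torque": joint torques, N m; "tool_pos": TCP position; "eef_rot": TCP orientation; "contact_force": force on the tool from outside, world axes, zero at the start; "moment": the same for the moment, N m; "opening": opening from 0.0 (shut) to 1.0 (fully open).
Only numpy, scipy, OpenCV 4.12 (cv2) and the standard library are available. Lean on these libraries where they do the work, as an engineer would, in place of code of your own. Each camera call takes 0.05 s, during which the arm holds its last target. There are 200 camera calls.

## Working session

There is one attempt and no reset: what is moved stays moved. The work goes in short steps, Python scripts to look and compute and a tool call to move; the robot and the scene stay as the last step left them, time stands still between calls to the robot, and variables do not carry over. Pictures are saved under pics/ and viewed, about 8 in all and at most 12, crops included, and the job is handed in when it is done.

Besides the shell and the picture viewer there is one more tool, called after ">>>" in YAML: its name, and indented under it one key for each argument. move_arm: Moves the arm, as the interface text tells. Its arguments: {"type":"object","properties":{"targets":{"type":"array","items":{"type":"array","items":{"type":"array","items":{"type":"number"}}}},"force":{"type":"number"}},"required":["targets"]}

```bash
mkdir -p pics; ls
cat > h.py <<'E'
import numpy as np, cv2
from plant import r
def ray(p,rc,z):
    K,T=p["K"],p["T"]; v=np.linalg.inv(K)@[rc[1],rc[0],1]; d=T[:3,:3]@[v[0],-v[1],-v[2]]; o=T[:3,3]
    return o+d*(z-o[2])/d[2]
def proj(p,X):
    K,T=p["K"],p["T"]; c=T[:3,:3].T@(np.array(X)-T[:3,3]); u=K@[c[0]/-c[2],-c[1]/-c[2],1]; return u[:2]
def save(p,n): cv2.imwrite("pics/"+n,p["frame"][:,:,::-1])
E
python3 - <<'E'
from h import *
np.set_printoptions(precision=4,suppress=True)
for n in("top","side"):
    p=r.snapshot(n); save(p,n+"0.png"); print(n,p["T"][:3,3],[k for k in p])
    print(p["K"])
    for q in("cap","stand","unit","collar_mouth","cap_grip"):
        for f in r.find_in(p,q): print(q,f, ray(p,f["centre"],{"cap":.05,"stand":.01,"unit":.05,"collar_mouth":.082,"cap_grip":.05}[q]))
s=r.get_state(); print(s, r.finger_overhang)
E
```

```text
pics
top [0.4438 0.0209 1.0909] ['frame', 'K', 'T', 'shot']
[[449.1562   0.     322.0255]
 [  0.     449.1562 248.8046]
 [  0.       0.       1.    ]]
cap {'centre': [279.7, 240.3], 'score': 0.93} [0.5262 0.1878 0.05  ]
cap {'centre': [228.7, 230.7], 'score': 0.81} [0.6454 0.2171 0.05  ]
cap {'centre': [319.5, 240.1], 'score': 0.63} [0.4355 0.1831 0.05  ]
unit {'centre': [300.9, 386.0], 'score': 0.79} [ 0.4878 -0.1504  0.05  ]
unit {'centre': [304.9, 310.0], 'score': 0.63} [0.4733 0.0249 0.05  ]
unit {'centre': [281.1, 239.8], 'score': 0.54} [0.523  0.1888 0.05  ]
collar_mouth {'centre': [308.2, 308.8], 'score': 0.86} [0.4651 0.0272 0.082 ]
collar_mouth {'centre': [302.1, 385.3], 'score': 0.71} [ 0.4837 -0.1436  0.082 ]
cap_grip {'centre': [280.0, 240.6], 'score': 0.79} [0.5256 0.1871 0.05  ]
cap_grip {'centre': [227.0, 233.6], 'score': 0.56} [0.6497 0.2106 0.05  ]
cap_grip {'centre': [322.6, 237.8], 'score': 0.52} [0.4284 0.1879 0.05  ]
side [0.5061 0.7996 0.8646] ['frame', 'K', 'T', 'shot']
[[622.4778   0.     318.1622]
 [  0.     622.4778 243.0425]
 [  0.       0.       1.    ]]
c
[... 458 characters left out ...]
, 408.3], 'score': 0.76} [0.4325 0.2148 0.05  ]
cap_grip {'centre': [347.0, 277.5], 'score': 0.7} [0.6388 0.2285 0.05  ]
cap_grip {'centre': [342.6, 353.6], 'score': 0.62} [0.5191 0.2088 0.05  ]
{'clock': 0.6, 'q': array([-1.0762,  0.689 , -0.1946,  1.5653,  0.1573,  0.9025, -0.2151]), 'qd': array([ 0.0022, -0.0012,  0.0002, -0.0012,  0.0001, -0.0014,  0.0008]), 'joint_torque': array([ -0.0002, -52.7258,  -1.2666, -15.3678,  -0.0519,  -0.0004,
         0.    ]), 'tool_pos': array([0.2779, 0.5598, 0.2498]), 'eef_rot': array([ 0.8499,  0.5269,  0.    , -0.    ]), 'contact_force': array([-0.1496,  0.231 , -0.5169]), 'moment': array([0.0305, 0.0255, 0.0585]), 'opening': 0.9990824911363873} 0.011
```

View pics/top0.png

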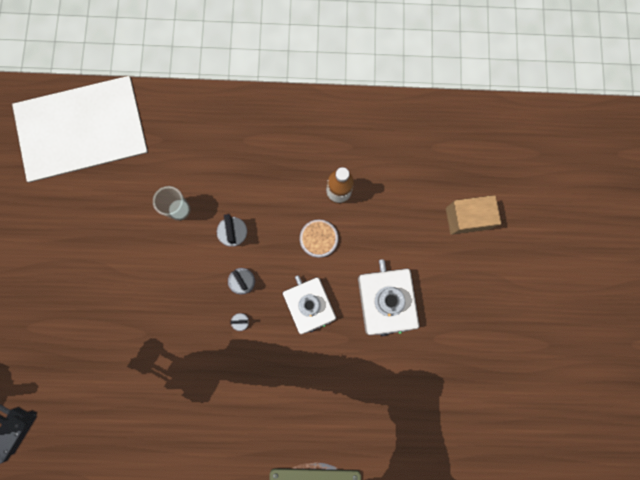

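View pics/side0.png

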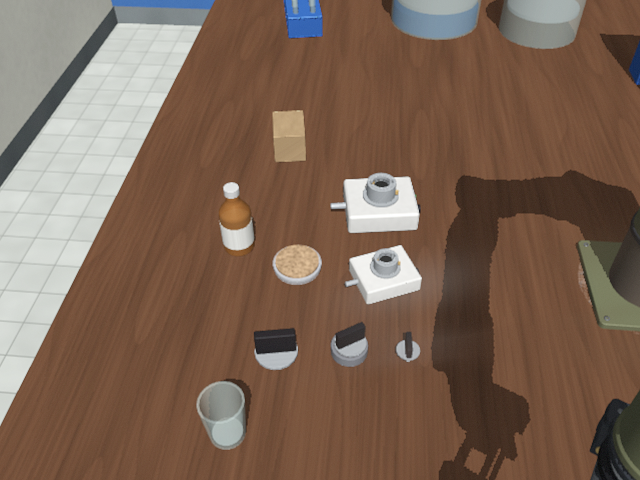

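```bash
cat > comp.py <<'E'
from h import *
t=[r.snapshot("top") for _ in range(4)]; s=[r.snapshot("side") for _ in range(4)]
ft=np.mean([p["frame"] for p in t],0).astype(np.uint8); fs=np.mean([p["frame"] for p in s],0).astype(np.uint8)
np.savez("avg.npz",ft=ft,fs=fs,Kt=t[0]["K"],Tt=t[0]["T"],Ks=s[0]["K"],Ts=s[0]["T"])
def crop(f,r0,c0,h,w,k): return cv2.resize(f[r0:r0+h,c0:c0+w],None,fx=k,fy=k,interpolation=cv2.INTER_CUBIC)
a=crop(ft,282,372,30,40,10); b=crop(ft,265,220,30,40,10)
c=crop(fs,168,356,30,50,8); d=crop(fs,318,325,50,50,6)
c=cv2.resize(c,(400,240)); d=cv2.resize(d,(300,300)); im=np.zeros((600,800,3),np.uint8)
im[:300,:400]=a; im[:300,400:]=b; im[300:540,:400]=c; im[300:,400:700]=d
cv2.imwrite("pics/comp.png",im[:,:,::-1])
E
python3 comp.py
```

```text
(no output)
```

View pics/comp.png

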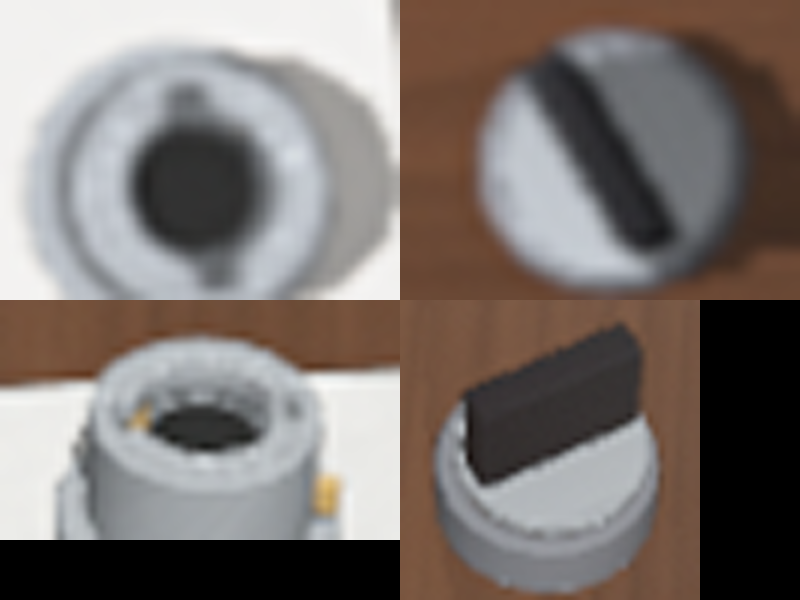

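```bash
cat > m.py <<'E'
from h import *
np.set_printoptions(precision=4,suppress=True)
A=np.load("avg.npz"); t=dict(K=A["Kt"],T=A["Tt"]); s=dict(K=A["Ks"],T=A["Ts"])
def R(p,u,v,z): return ray(p,(v,u),z)
a,b=R(t,390.2,291.05,.082),R(t,393.35,308.55,.082); d=a-b
print("slots",a,b,(a+b)/2,np.hypot(*d[:2]),np.arctan2(d[1],d[0]))
print("mouth side",R(s,381.3,181.5,.082))
a,b=R(t,235.05,270.55,.059),R(t,245.05,288.05,.059); d=a-b
print("bar",a,b,(a+b)/2,np.hypot(*d[:2]),np.arctan2(d[1],d[0]))
print("bar side",R(s,350.4,328.4,.059))
print("unit corners", [R(t,*q,.05)[:2] for q in((359,274),(411,268),(418,325),(366,334))])
print("q",r.get_state()["eef_rot"])
E
python3 m.py
```

```text
slots [ 0.5088 -0.1544  0.082 ] [ 0.47   -0.1617  0.082 ] [ 0.4894 -0.1581  0.082 ] 0.039502786993325135 0.18630078360130148
mouth side [ 0.488 -0.159  0.082]
bar [0.5462 0.1996 0.059 ] [0.5068 0.1745 0.059 ] [0.5265 0.187  0.059 ] 0.04670098856097865 0.567595144184267
bar side [0.5258 0.188  0.059 ]
unit corners [array([ 0.5482, -0.0868]), array([ 0.5662, -0.2085]), array([ 0.435 , -0.2245]), array([ 0.4113, -0.1051])]
q [ 0.8499  0.527   0.     -0.    ]
```

>>> move_arm:
  targets:
    - [[0,0,0.13,0.025,-0.037,0,1],[0,0,0.13,0.025,-0.037,0,1],[0,0,0.13,0.025,-0.037,0,1],[0,0,0.13,0.025,-0.037,0,1],[0,0,0.13,0.025,-0.037,0,1]]
  force: 40

```text
clock: 1.5
tool_pos: [0.3985, 0.3774, 0.2501]
eef_rot: [0.621, 0.784, 0.001, -0.004]
contact_force: [0.7, 0.3, 0.5]
opening: 1.002
```

>>> move_arm:
  targets:
    - [[0,0,0.13,0.025,-0.037,0,1],[0,0,0.13,0.025,-0.037,0,1],[0,0,0.13,0.025,-0.037,0,1],[0,0,0,0.025,-0.037,0,1],[0,0,0,0.02,-0.03,0,1]]

```text
clock: 2.0
tool_pos: [0.5242, 0.1896, 0.2507]
eef_rot: [0.45, 0.893, 0.001, -0.003]
contact_force: [2.2, 0.8, -0.3]
opening: 1.0
```

>>> move_arm:
  targets:
    - [[-0.0045,-0.0045,-0.07,0.002,-0.002,-0.04,1],[0,0,0,0,0,-0.04,1],[0,0,0,0,0,-0.04,1],[0,0,0,0,0,-0.02,1],[0,0,0,0,0,0,1]]

```text
clock: 2.5
tool_pos: [0.5341, 0.177, 0.1073]
eef_rot: [0.49, 0.872, 0.001, 0.005]
contact_force: [0.9, -0.2, 0.5]
opening: 0.994
```

Run:
```python
from h import *
s=r.get_state(); print(s["tool_pos"],s["eef_rot"],s["q"])
p=r.snapshot("side"); save(p,"s1.png"); q=r.snapshot("top")
print(proj(p,s["tool_pos"]))
c=cv2.resize(p["frame"][220:380,270:430],(600,600),interpolation=2)[:600]; cv2.imwrite("pics/s1c.png",c[:,:,::-1])
```

```text
[0.53413268 0.1770467  0.10734487] [4.90311089e-01 8.71533550e-01 8.42483367e-04 4.85771941e-03] [-0.17640301  0.83725768 -0.39232437  1.86922274  0.5933856   0.54668257
  1.1494142 ]
[346.30155485 303.56549711]
```

View pics/s1c.png

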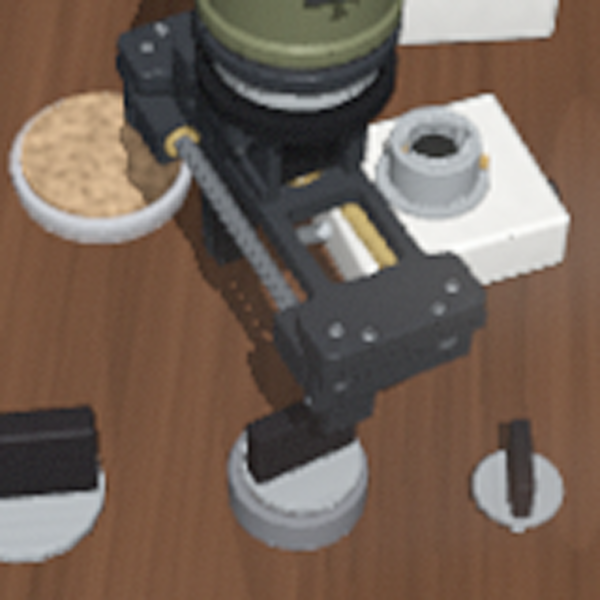

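>>> move_arm:
  targets:
    - [[0.0033,0.0093,0.02,-0.008,0.0105,0,1],[0,0,0,0,0,0,1]]

```text
clock: 2.8
tool_pos: [0.5283, 0.1908, 0.1127]
eef_rot: [0.481, 0.877, 0.004, 0.002]
contact_force: [0.4, 0.1, -0.4]
opening: 0.998
```

>>> move_arm:
  targets:
    - [[-0.004,0.006,0,-0.002,-0.003,-0.02,1],[0,0,0,0,0,-0.015,1],[0,0,0,0,0,0,1]]

```text
clock: 3.1
tool_pos: [0.5286, 0.1908, 0.0813]
eef_rot: [0.48, 0.877, 0.005, 0.002]
contact_force: [0.0, -0.7, 0.4]
opening: 1.001
```

>>> move_arm:
  targets:
    - [[-0.005,0.008,0,-0.003,-0.004,-0.015,1],[0,0,0,0,0,0,1],[0,0,0,0,0,0,1]]

```text
clock: 3.4
tool_pos: [0.5267, 0.1877, 0.0677]
eef_rot: [0.48, 0.877, 0.002, 0.001]
contact_force: [-0.5, -0.7, 0.7]
opening: 0.999
```

>>> move_arm:
  targets:
    - [[0,0.002,0,0,0,-0.015,1],[0,0,0,0,0,-0.011,1],[0,0,0,0,0,0,1],[0,0,0,0,0,0,1]]

```text
clock: 3.8
tool_pos: [0.527, 0.1877, 0.0399]
eef_rot: [0.48, 0.877, 0.002, 0.0]
contact_force: [0.7, 0.3, 0.4]
opening: 1.001
```

Well placed (grasp point at z ≈ 0.048). Close.

>>> move_arm:
  targets:
    - [[0,0,0,0,0,0.001,0],[0,0,0,0,0,0,0],[0,0,0,0,0,0,0],[0,0,0,0,0,0,0],[0,0,0,0,0,0,0]]
  force: 40

```text
clock: 4.3
tool_pos: [0.5274, 0.188, 0.0416]
eef_rot: [0.48, 0.877, 0.002, 0.001]
contact_force: [-0.5, -0.8, -0.3]
opening: 0.573
```

>>> move_arm:
  targets:
    - [[0,0,0,0,0,0,0],[0,0,0,0,0,0.01,0],[0,0,0,0,0,0.03,0],[0,0,0,0,0,0.04,0],[0,0,0,0,0,0.04,0]]

```text
clock: 4.8
tool_pos: [0.5236, 0.1863, 0.1622]
eef_rot: [0.479, 0.878, -0.002, -0.002]
contact_force: [2.2, 0.5, -0.2]
opening: 0.116
```

>>> move_arm:
  targets:
    - [[0,0,0,0,0,0,0],[0,0,0,0,0,0,0]]

```text
clock: 5.0
tool_pos: [0.5263, 0.1876, 0.1686]
eef_rot: [0.479, 0.878, 0.002, 0.001]
contact_force: [0.3, -0.2, -0.3]
opening: 0.002
```

The fingers are slow and closed only after the lift began, so it missed. Reopen and check that the cap did not move.

>>> move_arm:
  targets:
    - [[0,0,0,0,0,0,0.7],[0,0,0,0,0,0,0.7],[0,0,0,0,0,0,0.7],[0,0,0,0,0,0,0.7],[0,0,0,0,0,0,0.7]]

```text
clock: 5.5
tool_pos: [0.5244, 0.1866, 0.1656]
eef_rot: [0.479, 0.878, -0.0, -0.001]
contact_force: [0.8, -0.4, -0.2]
opening: 0.435
```

Run:
```python
from h import *
A=np.load("avg.npz")["fs"]
p=r.snapshot("side"); f=p["frame"]
im=np.hstack([cv2.resize(x[300:380,310:390],(400,400),interpolation=2) for x in (A,f)])
cv2.imwrite("pics/s2.png",im[:,:,::-1]); s=r.get_state(); print(s["opening"],s["tool_pos"])
```

```text
0.4819550929373016 [0.52440695 0.18656009 0.16555855]
```

View pics/s2.png

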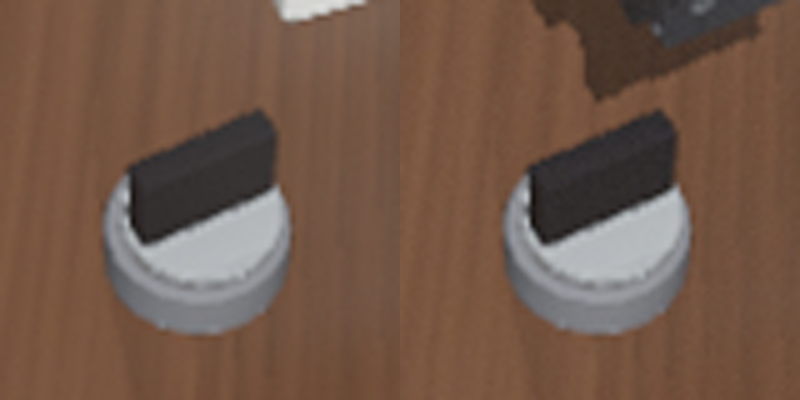

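The cap has not moved. Descend again with the jaws half open.

>>> move_arm:
  targets:
    - [[0,0,0,0.002,0.001,-0.04,0.5],[0,0,0,0,0,-0.035,0.5],[0,0,0,0,0,-0.01,0.5],[0,0,0,0,0,0,0.5],[0,0,0,0,0,0,0.5]]

```text
clock: 6.05
tool_pos: [0.5279, 0.1887, 0.0795]
eef_rot: [0.479, 0.878, 0.001, 0.0]
contact_force: [-0.2, 0.1, 1.0]
opening: 0.498
```

>>> move_arm:
  targets:
    - [[0,0,0,-0.002,-0.001,-0.02,0.5],[0,0,0,0,0,-0.014,0.5],[0,0,0,0,0,0,0.5],[0,0,0,0,0,0,0.5]]

```text
clock: 6.45
tool_pos: [0.5293, 0.1893, 0.0493]
eef_rot: [0.479, 0.878, 0.005, 0.002]
contact_force: [1.2, 0.2, -0.3]
opening: 0.502
```

>>> move_arm:
  targets:
    - [[-0.005,0.008,0,-0.003,-0.0015,-0.009,0.5],[0,0,0,0,0,0,0.5],[0,0,0,0,0,0,0.5]]

```text
clock: 6.75
tool_pos: [0.5272, 0.1883, 0.0414]
eef_rot: [0.48, 0.878, 0.002, 0.001]
contact_force: [-0.4, -0.3, 0.1]
opening: 0.496
```

>>> move_arm:
  targets:
    - [[0,0,0,0,0,0,0],[0,0,0,0,0,0,0],[0,0,0,0,0,0,0],[0,0,0,0,0,0,0],[0,0,0,0,0,0,0]]
  force: 40

```text
clock: 7.25
tool_pos: [0.5275, 0.1886, 0.042]
eef_rot: [0.48, 0.878, 0.002, 0.001]
contact_force: [0.2, -0.4, -0.3]
opening: 0.129
```

>>> move_arm:
  targets:
    - [[0,0,0,0,0,0,0],[0,0,0,0,0,0,0],[0,0,0,0,0,0,0]]

```text
clock: 7.55
tool_pos: [0.5275, 0.1887, 0.042]
eef_rot: [0.479, 0.878, 0.002, 0.001]
contact_force: [0.5, 0.0, -0.1]
opening: 0.134
```

>>> move_arm:
  targets:
    - [[0,0,0,0,0,0.02,0],[0,0,0,0,0,0.04,0],[0,0,0,0,0,0.04,0],[0,0,0,0,0,0.02,0],[0,0,0,0,0,0,0]]

```text
clock: 8.05
tool_pos: [0.5253, 0.1873, 0.1638]
eef_rot: [0.479, 0.878, -0.0, -0.001]
contact_force: [-0.1, 0.1, -2.4]
opening: 0.136
```

>>> move_arm:
  targets:
    - [[0,0,-0.08,-0.004,-0.035,0,0],[0,0,-0.08,-0.004,-0.038,0,0],[0,0,-0.08,-0.004,-0.038,0,0],[0,0,-0.07,-0.004,-0.038,0,0],[0,0,-0.07,-0.004,-0.038,0,0]]

```text
clock: 8.55
tool_pos: [0.5023, 0.002, 0.1594]
eef_rot: [0.637, 0.771, 0.002, -0.003]
contact_force: [1.0, -0.9, -1.7]
opening: 0.132
```

>>> move_arm:
  targets:
    - [[0,0,0,-0.004,-0.038,0,0],[0,0,0,-0.004,-0.038,0,0],[0,0,0,-0.004,-0.03,0,0],[0,0,0,0,0,0,0],[0,0,0,0,0,0,0]]

```text
clock: 9.05
tool_pos: [0.4831, -0.1162, 0.1522]
eef_rot: [0.642, 0.766, -0.004, -0.007]
contact_force: [0.5, 0.4, -1.3]
opening: 0.132
```

>>> move_arm:
  targets:
    - [[-0.003,-0.016,0.01,0.004,-0.02,0.005,0],[0,0,0,0.004,-0.02,0,0],[0,0,0,0,0,0,0],[0,0,0,0,0,0,0]]

```text
clock: 9.45
tool_pos: [0.4907, -0.1514, 0.1545]
eef_rot: [0.635, 0.772, 0.0, -0.003]
contact_force: [0.4, 0.6, -1.7]
opening: 0.133
```

Run:
```python
from h import *
s=r.get_state(); print(s["tool_pos"],s["eef_rot"],s["opening"],s["q"])
p=r.snapshot("side"); f=p["frame"]
im=cv2.resize(f[110:230,330:450],(600,600),interpolation=2)
# predicted cap points: bar top centre, flange top centre, flange edge
R=s["tool_pos"]-[0.0019,.0004,0.039]
for X in (R,R+[0,0,.022],R+[0,0,.056]):print(proj(p,X), (proj(p,X)-[330,110])*5)
cv2.imwrite("pics/s3.png",im[:,:,::-1])
```

```text
[ 0.49071272 -0.15143883  0.15445617] [ 6.35336315e-01  7.72231430e-01  1.70269155e-04 -2.52117909e-03] 0.13303228791344016 [ 0.47259105  0.72247896 -0.42836701  1.97649907  0.53772364  0.55955705
  1.43813218]
[381.82009803 170.34234268] [259.10049015 301.71171339]
[382.52184399 161.19010373] [262.60921995 255.95051866]
[383.64348338 146.56157393] [268.2174169  182.80786965]
```

View pics/s3.png

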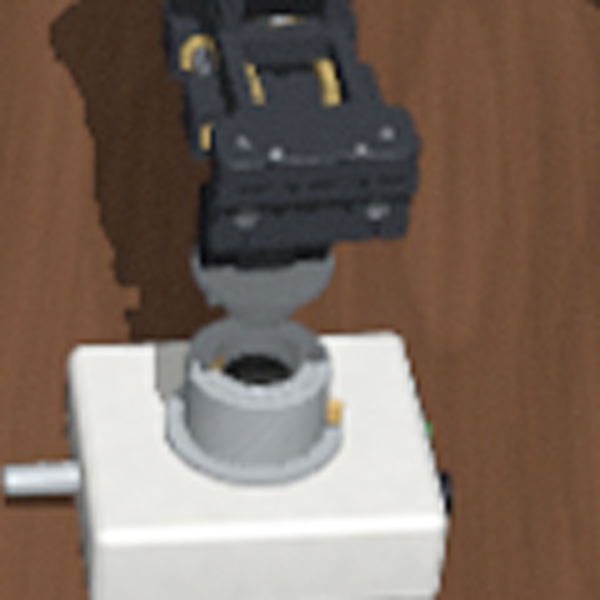

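>>> move_arm:
  targets:
    - [[-0.0035,-0.0037,0,0,-0.007,-0.014,0],[0,0,0,0,0,-0.013,0],[0,0,0,0,0,0,0],[0,0,0,0,0,0,0]]

```text
clock: 9.9
tool_pos: [0.4912, -0.1522, 0.1268]
eef_rot: [0.632, 0.775, 0.001, -0.001]
contact_force: [-0.3, 0.3, -2.4]
opening: 0.133
```

>>> move_arm:
  targets:
    - [[0,0,-0.012,-0.0005,-0.006,0,0],[0,0,0,0,0,0,0],[0,0,0,0,0,0,0]]

```text
clock: 10.2
tool_pos: [0.4914, -0.1573, 0.128]
eef_rot: [0.636, 0.772, 0.002, -0.0]
contact_force: [0.2, 0.3, -1.5]
opening: 0.133
```

Now ease down in small steps, watching force.

>>> move_arm:
  targets:
    - [[0,0,0,-0.001,-0.001,-0.005,0],[0,0,0,0,0,-0.003,0],[0,0,0,0,0,0,0]]

```text
clock: 10.5
tool_pos: [0.4907, -0.1587, 0.12]
eef_rot: [0.636, 0.771, 0.002, 0.0]
contact_force: [0.4, -0.2, -1.7]
opening: 0.134
```

>>> move_arm:
  targets:
    - [[0,0,0,0,0.0005,-0.003,0],[0,0,0,0,0,-0.002,0],[0,0,0,0,0,0,0]]

```text
clock: 10.8
tool_pos: [0.4904, -0.1583, 0.1143]
eef_rot: [0.636, 0.771, 0.002, 0.0]
contact_force: [0.4, 0.7, -2.6]
opening: 0.135
```

>>> move_arm:
  targets:
    - [[0,0,0,0,0,-0.003,0],[0,0,0,0,0,-0.002,0],[0,0,0,0,0,0,0]]

```text
clock: 11.1
tool_pos: [0.4906, -0.1583, 0.1095]
eef_rot: [0.636, 0.771, 0.002, 0.0]
contact_force: [-0.9, 0.0, 3.3]
opening: 0.128
```

>>> move_arm:
  targets:
    - [[0,0,0,0,0,-0.003,0],[0,0,0,0,0,-0.002,0],[0,0,0,0,0,0,0]]

```text
clock: 11.4
tool_pos: [0.4906, -0.1583, 0.1052]
eef_rot: [0.636, 0.771, 0.002, 0.001]
contact_force: [-1.1, -0.6, 6.1]
opening: 0.133
```

>>> move_arm:
  targets:
    - [[0,0,-0.08,0,-0.0002,-0.0003,0],[0,0,-0.08,0,-0.0002,-0.0003,0],[0,0,-0.08,0,-0.0002,0,0],[0,0,0,0,0,0,0]]

```text
clock: 11.8
tool_pos: [0.4909, -0.1591, 0.1056]
eef_rot: [0.727, 0.686, 0.002, 0.002]
contact_force: [-2.2, 0.4, 5.5]
opening: 0.133
```

>>> move_arm:
  targets:
    - [[0,0,-0.08,-0.0005,-0.0001,-0.0005,0],[0,0,-0.08,0,-0.0002,-0.0003,0],[0,0,-0.08,0,-0.0002,0,0],[0,0,-0.08,0,0,0,0],[0,0,0,0,0,0,0]]

```text
clock: 12.3
tool_pos: [0.4908, -0.1598, 0.106]
eef_rot: [0.83, 0.557, 0.001, 0.004]
contact_force: [-1.3, 0.4, 4.2]
opening: 0.13
```

>>> move_arm:
  targets:
    - [[0,0,-0.08,-0.0003,0.0003,-0.0007,0],[0,0,-0.08,0,0,-0.0003,0],[0,0,-0.06,0,0,0,0],[0,0,0,0,0,0,0]]

```text
clock: 12.7
tool_pos: [0.4903, -0.1604, 0.1057]
eef_rot: [0.887, 0.462, 0.001, 0.005]
contact_force: [-1.0, 0.5, 4.4]
opening: 0.13
```

```bash
python3 -c "
from plant import r
s=r.get_state();print(s['eef_rot'],s['moment'],s['contact_force'],s['q'])"
```

```text
[8.86998269e-01 4.61748935e-01 6.85083379e-04 4.63930027e-03] [0.06308481 0.24773387 0.01739484] [-0.97673795  0.48152589  4.41484603] [ 0.30993456  0.78323237 -0.142831    2.01711198  0.31182786  0.35518863
  0.87554777]
```

>>> move_arm:
  targets:
    - [[0,0,-0.06,0,0.0003,-0.0003,0],[0,0,-0.04,0,0,0,0],[0,0,0,0,0,0,0]]

```text
clock: 13.0
tool_pos: [0.4896, -0.1611, 0.1056]
eef_rot: [0.908, 0.42, -0.0, 0.005]
contact_force: [-1.4, -1.4, 4.4]
opening: 0.138
```

```bash
python3 -c "
from plant import r
s=r.get_state();print(s['eef_rot'],s['moment'],s['contact_force'],s['q'])"
```

```text
[ 9.07534204e-01  4.19945930e-01 -4.74474851e-04  5.18261976e-03] [-0.05567158  0.29038945  0.44622639] [-1.3810319  -1.43443773  4.36914081] [ 0.29600997  0.78279748 -0.11982282  2.0181134   0.27433585  0.35091342
  0.81975717]
```

>>> move_arm:
  targets:
    - [[0,0,-0.02,0,0,0.002,0],[0,0,0,0,0,0,0],[0,0,0,0,0,0,0.4],[0,0,0,0,0,0,0.4],[0,0,0,0,0,0,0.4]]

```text
clock: 13.5
tool_pos: [0.4907, -0.1607, 0.1069]
eef_rot: [0.911, 0.412, 0.0, 0.005]
contact_force: [-0.2, 1.0, -0.0]
opening: 0.38
```

>>> move_arm:
  targets:
    - [[0,0,0,0,0,0,0.5],[0,0,0,0,0,0.03,0.5],[0,0,0,0,0,0.04,0.5],[0,0,0,0,0,0.04,0.5],[0,0,0,0,0,0.04,0.5]]

```text
clock: 14.0
tool_pos: [0.4867, -0.1589, 0.2563]
eef_rot: [0.911, 0.412, -0.004, 0.0]
contact_force: [0.3, -0.7, -0.2]
opening: 0.499
```

>>> move_arm:
  targets:
    - [[0,0,0,0,0.045,0,0.5],[0,0,0,0,0.045,0,0.5],[0,0,0,0,0.045,0,0.5],[0,0,0,0,0.045,0,0.5],[0,0,0,0,0.045,0,0.5]]

```text
clock: 14.5
tool_pos: [0.4898, 0.063, 0.2635]
eef_rot: [0.915, 0.402, 0.002, 0.007]
contact_force: [-0.1, 0.1, -0.8]
opening: 0.501
```

>>> move_arm:
  targets:
    - [[0,0,0,0,0.045,0,0.5],[0,0,0,0,0.03,0,0.5],[0,0,0,0,0,0,0.5],[0,0,0,0,0,0,0.5],[0,0,0,0,0,0,0.5]]

```text
clock: 15.0
tool_pos: [0.4878, 0.1491, 0.2637]
eef_rot: [0.913, 0.408, 0.003, 0.004]
contact_force: [0.5, -0.2, 0.4]
opening: 0.504
```

Run:
```python
from h import *
t=r.snapshot("top"); p=r.snapshot("side")
a=cv2.resize(t["frame"][275:325,367:417],(400,400),interpolation=2); b=cv2.resize(p["frame"][150:210,350:410],(400,400),interpolation=2)
cv2.imwrite("pics/end.png",np.hstack([a,b])[:,:,::-1])
C=np.array([.489,-.158,0])
for z in(.065,.068,.078): print(z,"bartop in crops",(proj(t,C+[0,0,z+.056])-[367,275])*8,(proj(p,C+[0,0,z+.056])-[350,150])*6.67)
```

```text
0.065 bartop in crops [223.50934576 193.78723811] [213.38226667 107.16882521]
0.068 bartop in crops [225.56251178 193.32782247] [214.0151621  98.8903623]
0.078 bartop in crops [232.49837423 191.77585655] [216.14114216  71.08190224]
```

View pics/end.png

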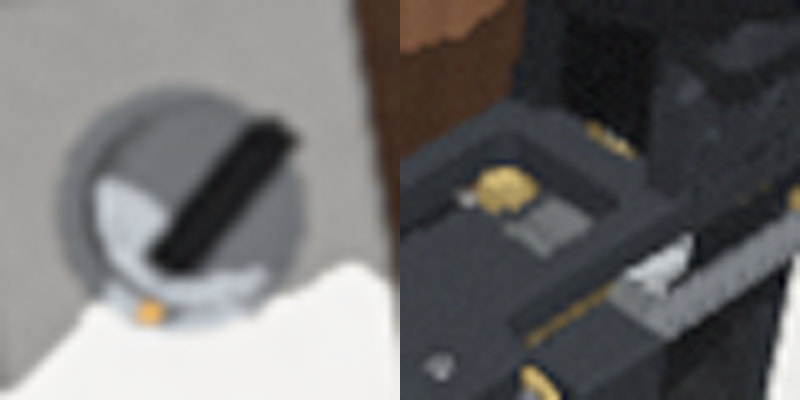

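>>> move_arm:
  targets:
    - [[0,0,0,-0.03,0.04,0,0.5],[0,0,0,-0.03,0.04,0,0.5],[0,0,0,-0.03,0.04,0,0.5],[0,0,0,-0.03,0.04,0,0.5],[0,0,0,-0.03,0.04,0,0.5]]

```text
clock: 15.6
tool_pos: [0.3424, 0.3384, 0.2638]
eef_rot: [0.921, 0.391, 0.005, 0.009]
contact_force: [0.6, 0.4, -0.9]
opening: 0.499
```

>>> move_arm:
  targets:
    - [[0,0,0,0,0.04,0,0.5],[0,0,0,0,0.04,0,0.5],[0,0,0,0,0.02,0,0.5],[0,0,0,0,0,0,0.5],[0,0,0,0,0,0,0.5]]

```text
clock: 16.1
tool_pos: [0.3392, 0.4424, 0.2638]
eef_rot: [0.92, 0.392, 0.004, 0.008]
contact_force: [0.3, -0.7, 0.7]
opening: 0.499
```

Run:
```python
from h import *
p=r.snapshot("side")
b=cv2.resize(p["frame"][150:210,350:410],(400,400),interpolation=2)
c=cv2.resize(p["frame"],(400,300)); im=np.zeros((400,800,3),np.uint8); im[:,:400]=b; im[:300,400:]=c
cv2.imwrite("pics/end2.png",im[:,:,::-1])
```

```text
(no output)
```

View pics/end2.png

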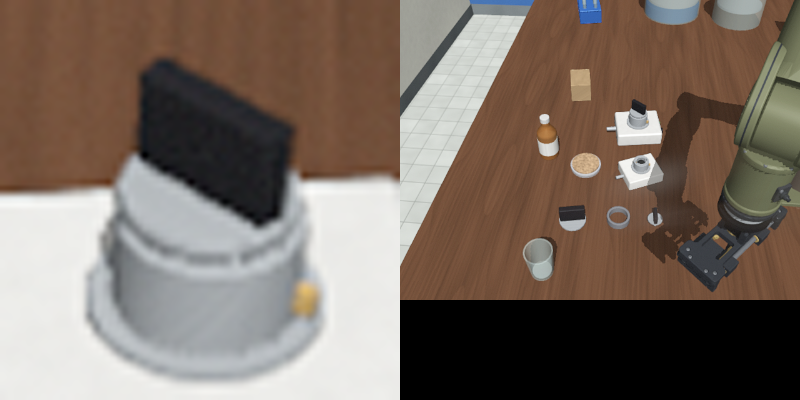

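The bar's top centre sits at (213, 98) in the crop, which is where a cap locked at 68 mm should appear. Handing in.

```bash
python3 -c "
from plant import r
print(r.finish_job())"
```

```text
the job is handed in; nothing more can be done
None
```

The middle-sized cap is in the larger unit's collar, pushed in and twisted clockwise to the stop, and I handed the job in at about 16 s on the robot's clock. The hand-in gives no verdict.

**What I did**
- My first grasp missed: I lifted before the slow fingers had closed. A picture showed the cap had not moved, and the second grasp held.
- I read the slot direction from the top camera, at about 0.19 rad from world x. The lugs went through on the first try.
- Pushing down met the spring at about the expected force, 7.7 N against 8.1 N. The wrist never read more than about 6 N upward in my readings.
- I turned the cap about 0.85 rad and the tool 0.89 rad. At the stop the twisting moment rose to 0.45 N m, and I then released the cap.

**Last checks**
- **Seating:** in both cameras the bar's top is where a cap locked at 68 mm should be. The bar had turned 0.84 rad from the slots, and the cap looks upright.
- **Surroundings:** the arm is well clear. By eye, the dish, bottle, carton and beaker are where they were.
- **Not checked directly:** the interlock has no reading, so I judged it from the turn angle and the feel of the stop. One late side picture was blocked by the gripper, so I moved the arm and took it again.

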